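Lay out a stripped rim lock for re-keying

ROBOT

A 6-joint arm with a two-finger parallel gripper is mounted at the origin on the work surface. World frame = base frame: x ahead of the robot, y to its left, z up, the work surface at z = 0. Lengths are in mm, angles in degrees, forces in N, time in s.
With the tool pointing down it reaches from about 300 to 850 mm from the base axis. Payload 4.2 kg.
Tool frame: the origin (TCP) lies midway between the tips of the shut fingers; the grasp point (between the pads) lies 19 mm behind it; z points along the fingers, y is the line along which they close (so a half turn about z gives the same grasp; the last joint's range is limited). The gripper opens to 91 mm and grips with 3 to 60 N. Pads are 32 mm wide; open, the fingers measure 118 mm over their backs; the gripper's body (76 mm by 178 mm) begins 60 mm behind the grasp point.
Start: joints at [68.87, 18.312, 89.639, -0, 72.044, -1.146], TCP at [196.521, 540.391, 213.976] pointing down, gripper open.
Joint ranges: [-177.97, 177.97], [-48.28, 115.42], [12.27, 149.76], [-77.06, 257.06], [2.81, 150.46], [-146.56, 146.56]. Speed limits (degrees/s): [147.25, 147.25, 180, 180, 180, 180].

INTERFACE

Orientations are given as [roll, pitch, yaw] about the fixed x, y, z axes, in that order (R = Rz(yaw) Ry(pitch) Rx(roll)).
In Python, from workcell import state, grab_frame, camera_model, job_done gives the robot as it stands.
- The arm moves only by the shell command python3 -m pendant 'ROWS' [OPENING] [FORCE]. ROWS is rows parted by semicolons, their numbers by spaces, 1 to 8 of them, each of 6 numbers: dx, dy, dz in mm, then a rotation vector rx, ry, rz in degrees; each row shifts and turns the commanded pose from where the row before left it, along the tool's axes as they then stand; what a row does not reach is not made up. A row lasts 1/10 s, in which the tool goes at most 50 mm and 8.59 degrees, less where a joint would pass 70% of its speed; a pose out of reach is approached as far as the arm can. OPENING is the finger opening in mm, set as the command begins (- or left out keeps the last). The fingers move at their own pace and stop on an object; FORCE is the grip in N (left out, the last holds). Time passes only in rows, so rows that do not move let the fingers close. It prints the time, the measured TCP pose, the force, the opening and the grip force at its end.
- state(): the state, without advancing time (a new reading comes with each control period).
- grab_frame(name): name is "side" or "top"; returns the picture (420x560x3 uint8, blue, green, red); there is no depth.
- camera_model(name): a dict with "fx", "fy", "cx", "cy" (pixels), "T" (4x4, takes a point from camera to world coordinates). Camera axes: x right, y up, looking along -z (the intrinsics and any distortion apply to the point x, -y, -z); pixel columns grow to the right and rows downward; lengths in mm; the calibration is good to about 2 mm. A picture is of the moment at which its call begins. camera_model takes no time and is no camera call.
- job_done(): hands the job in; it is judged then, once.
The state is a dict: "time_s": time; "qpos": joint angles; "qvel": joint speeds; "effort": joint torques, N m; "ee_pos": TCP position; "ee_rot": TCP orientation; "force": force on the tool from outside, world axes, zero at the start; "torque": the same for the moment, N m; "gripper_width": finger opening in mm; "gripper_force": force on a finger pad.
Only numpy, scipy, OpenCV 4.12 (cv2) and the standard library are available. Lean on these libraries where they do the work, as an engineer would, in place of code of your own. Each camera call takes 0.05 s, during which the arm holds its last target. There are 200 camera calls.

TASK

A customer's stripped rim lock lies in a pile on the bench: take the pile apart from the top, one part at a time, never shifting a part that still has another on it, and lay it out ready for re-keying. Stand the bronze knob upright in the middle of the cork pad, lay the bronze rose flat in the middle of the green felt pad, stand the brass cylinder upright in the steel dish, and lay the grey lock case flat in the middle of the black rubber mat, its long side in line with the mat's long side. Set every part down gently without dropping it, and leave the red oil can and the padlock where they are.

Things in the scene. Friction and masses are not known exactly. Their poses are not given: they have to be found in the camera images.
- knob: Loose bronze door knob, about 0.25 kg, 50 mm high, standing at the start on the rose: foot collar 36 mm across and 5 mm high, neck 22 mm across up to 18 mm, then a round head whose widest part is an upright band 48 mm across from 28 to 40 mm above the foot (grip it there). Origin: centre of the underside of the foot; z up along the knob's axis.
- rose: Loose bronze rose (round cover plate), 66 mm across, 14 mm thick, about 0.15 kg: the rim is upright up to 11 mm, above that the top slopes in to a flat 58 mm across with a dark hole drawn in the middle. At the start it lies on one half of the lock case (either half) with the knob on it. Origin: centre of the underside; z up.
- cylinder: Loose brass rim-lock cylinder, about 0.16 kg, 38 mm high: body 32 mm across up to 28 mm, then a flange 36 mm across up to the top; steel keyway face with a dark slot on top. At the start it stands on the other half of the lock case, its axis about 70 mm from the knob's. Origin: centre of the underside; z up along its axis.
- lock_case: Loose painted grey rim-lock case, the bottom of the pile, about 0.5 kg (0.4 to 0.65): flat box 66 mm (x) by 130 mm (y, long side) by 28 mm high; a small brass latch bolt sticks out 10 mm from the middle of the +y end. Grip it across the 66 mm. Origin: centre of the underside of the box; z up.
- cork_pad: Place for the knob: light brown round cork pad, 84 mm across, 10 mm thick, fixed to the bench. Origin: centre of the underside; its top is 10 mm above the origin.
- felt_pad: Place for the rose: round dark wooden pad with green felt on top, 96 mm across, 8 mm thick, fixed to the bench. Origin: centre of the underside; its top is 8 mm above the origin.
- dish: Place for the cylinder: round bright steel dish, 84 mm across the rim, rim 13 mm high, wall 3 mm, inner floor about 72 mm across and 3 mm above the origin; fixed to the bench. Origin: centre of the underside.
- mat: Place for the lock case: black ribbed rubber mat, 166 mm (x, long side) by 98 mm (y), 4 mm thick, fixed to the bench. Origin: centre of the underside; its top is 4 mm above the origin.
- oil_can: Bystander, leave alone: worn red enamel oil can, 68 mm across, with a handle to -x and a thin slanting spout to +x, 153 mm high in all. Loose. Origin: centre of the underside.
- padlock: Bystander, leave alone: brass laminated padlock lying flat, body 34 by 44 mm, 26 mm high, steel shackle to +x, 67 mm long in all. Loose. Origin: on the underside, near the middle of its length.
Things that resemble listed ones, but are neither listed nor needed, are in the scene too. What is shaped like the felt_pad but blue is not meant. Leave any blue look-alike of the knob alone.

How it is judged (in metres and radians):
At the end, for the whole second after the job is handed in: Knob upright on the cork and rose flat on the felt, each centred to 15 mm; cylinder upright on the dish floor; lock case flat on the mat, centred to 15 mm, long sides within 0.2 rad either way round; heights to 3 mm, right way up (0.12 rad), all released and at rest (horizontal distance between knob and cork_pad below 0.015 m and z of knob in the frame of cork_pad between 0.007 and 0.013 m and angle between each of knob, rose, cylinder, lock_case's own z axis and vertical below 0.12 rad and linear speed of each of knob, rose, cylinder, lock_case below 0.02 m/s and angular speed of each of knob, rose, cylinder, lock_case below 0.2 rad/s and horizontal distance between rose and felt_pad below 0.015 m and z of rose in the frame of felt_pad between 0.005 and 0.011 m and horizontal distance between cylinder and dish below 0.025 m and z of cylinder in the frame of dish between 0 and 0.006 m and horizontal distance between lock_case and mat below 0.015 m and z of lock_case in the frame of mat between 0.001 and 0.007 m and angle between the y axis of lock_case and the x axis of mat, either way round below 0.2 rad); the robot touches nothing.
It fails at once if a part is shifted or lifted with another still on it (lower part over 30 mm from its start, upper part still resting on it) ((distance of rose from where it was at the start of the episode above 0.03 m and contact force between knob and rose above 0.2 N) or (distance of lock_case from where it was at the start of the episode above 0.03 m and contact force between rose and lock_case above 0.2 N) or (distance of lock_case from where it was at the start of the episode above 0.03 m and contact force between cylinder and lock_case above 0.2 N)).
It fails at once if a part is dropped: it moves faster than 0.7 m/s with no finger touching it (a fall of some 25 mm) ((linear speed of knob above 0.7 m/s and contact force between knob and the fingers below 0.02 N) or (linear speed of rose above 0.7 m/s and contact force between rose and the fingers below 0.02 N) or (linear speed of cylinder above 0.7 m/s and contact force between cylinder and the fingers below 0.02 N) or (linear speed of lock_case above 0.7 m/s and contact force between lock_case and the fingers below 0.02 N)).
It fails at once if the oil can or the padlock is moved by more than 30 mm (distance of any of oil_can, padlock from where it was at the start of the episode above 0.03 m).
It also fails if it takes over 115 s, if anything falls off the work surface, if the arm or the gripper's body presses on something with over 40 N, if the wrist force passes 120 N, or if a joint passes its speed limit or range.

## Working session

There is one attempt and no reset: what is moved stays moved. The work goes in short steps, Python scripts to look and compute and a shell command to move; the robot and the scene stay as the last step left them, time stands still between calls to the robot, and variables do not carry over. Pictures are saved under pics/ and viewed, at most 14 in all, crops included, and the job is handed in when it is done.

```bash
mkdir -p pics; python3 - <<'E'
from workcell import *
import cv2
s=state();print(s)
for n in("side","top"):
    im=grab_frame(n);cv2.imwrite(f"pics/{n}0.png",im);m=camera_model(n);print(n,m)
E
```

```text
{'time_s': 0.0, 'qpos': array([ 6.88693782e+01,  1.83511299e+01,  8.97062798e+01, -1.68581161e-03,
        7.20419716e+01, -1.14553834e+00]), 'qvel': array([-0.04698982,  0.08006702, -0.04174237,  0.06626604, -0.07593192,
        0.00622582]), 'effort': array([ 2.00644143e-03, -4.12451112e+01, -2.31977731e+01,  7.28337374e-02,
        4.57391236e-02, -1.35257110e-04]), 'ee_pos': array([196.34690068, 539.91077334, 213.1262447 ]), 'ee_rot': array([-1.79900606e+02, -3.84380777e-04,  1.60015437e+02]), 'force': array([-0.38201465,  0.3364913 ,  0.093737  ]), 'torque': array([0.03209977, 0.05010793, 0.02678758]), 'gripper_force': 0.0, 'gripper_width': 91.23604344269359}
side {'fx': 380.48464644818597, 'fy': 380.48464644818597, 'cx': 277.43264000827935, 'cy': 211.49353496096137, 'T': array([[-7.15036000e-01,  5.17483475e-01, -4.70036564e-01,
         2.22844472e+02],
       [-6.98809645e-01, -5.48037584e-01,  4.59695429e-01,
         3.99268690e+02],
       [-1.97129148e-02,  6.57164865e-01,  7.53489046e-01,
         6.63245897e+02],
       [ 0.00000000e+00,  0.00000000e+00,  0.00000000e+00,
         1.00000000e+00]])}
top {'fx': 483.9448978309935, 'fy': 483.9448978309935, 'cx': 269.6366122159433, 'cy': 207.42385083662725, 'T': array([[-1.99785078e-02,  9.90238834e-01, -1.37941695e-01,
         4.07166418e+02],
       [-9.99791437e-01, -1.92027452e-02,  6.95248099e-03,
         5.04164414e+01],
       [ 4.23575743e-03,  1.38051826e-01,  9.90415949e-01,
         1.22927503e+03],
       [ 0.00000000e+00,  0.00000000e+00,  0.00000000e+00,
         1.00000000e+00]])}
```

View pics/side0.png

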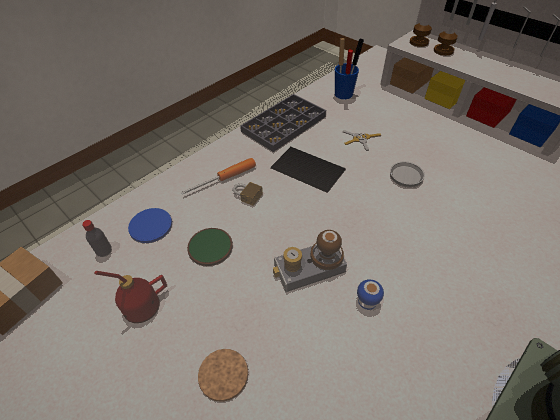

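View pics/top0.png

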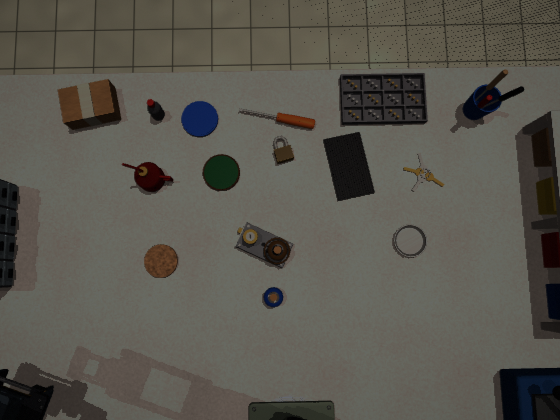

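The side view shows the pile at about (310,265), with the knob at (329,240) and the cylinder at (291,257). The cork is at (222,375), the green felt at (210,246), the dish at (407,175) and the mat at (308,168). In the top view they are: knob (277,250), cylinder (250,237), cork (161,261), felt (221,172), dish (409,241), mat (349,166). Next I'll make masks and a zoomed composite.

```bash
cat > h.py <<'E'
import numpy as np, cv2
from workcell import *
M={n:camera_model(n) for n in("side","top")}
def ray(n,p):
    m=M[n];d=np.array([(p[0]-m["cx"])/m["fx"],-(p[1]-m["cy"])/m["fy"],-1]);T=m["T"]
    d=T[:3,:3]@d;return T[:3,3],d/np.linalg.norm(d)
def plane(n,p,z):
    o,d=ray(n,p);return o+d*(z-o[2])/d[2]
def tri(ps,pt):
    A=[];b=[]
    (o1,d1),(o2,d2)=ray("side",ps),ray("top",pt)
    t=np.linalg.lstsq(np.c_[d1,-d2],o2-o1,rcond=None)[0]
    a,c=o1+t[0]*d1,o2+t[1]*d2
    return (a+c)/2,np.linalg.norm(a-c)
def blob(im,roi,lo,hi):
    x0,y0,x1,y1=roi;h=cv2.cvtColor(im[y0:y1,x0:x1],cv2.COLOR_BGR2HSV)
    m=cv2.inRange(h,np.array(lo),np.array(hi));m=cv2.morphologyEx(m,cv2.MORPH_CLOSE,np.ones((5,5)))
    c=max(cv2.findContours(m,cv2.RETR_EXTERNAL,cv2.CHAIN_APPROX_NONE)[0],key=cv2.contourArea)
    return c+np.array([x0,y0])
E
python3 - <<'E'
from h import *
s,t=cv2.imread("pics/side0.png"),cv2.imread("pics/top0.png")
spec={"cork":((190,340,260,410),(135,235,190,290),(3,60,60),(25,255,255)),
"felt":((180,220,240,272),(195,145,247,198),(40,60,10),(90,255,255)),
"mat":((262,140,352,196),(315,125,382,208),(0,0,0),(180,255,70)),
"dish":((382,152,432,196),(385,215,435,268),None,None)}
for k,(rs,rt,lo,hi) in spec.items():
    out=[]
    for n,im,r in(("side",s,rs),("top",t,rt)):
        if lo is None:
            x0,y0,x1,y1=r;g=cv2.cvtColor(im[y0:y1,x0:x1],cv2.COLOR_BGR2GRAY)
            e=cv2.Canny(g,60,150);p=cv2.findNonZero(e);c=cv2.convexHull(p)+np.array([x0,y0])
        else:c=blob(im,r,lo,hi)
        el=cv2.fitEllipse(cv2.convexHull(c)) if k!="mat" else cv2.minAreaRect(c)
        if k=="mat":
            q=cv2.approxPolyDP(cv2.convexHull(c),6,True)[:,0];print(n,q.tolist(),[np.round(plane(n,p,4)[:2]).tolist() for p in q])
            P=np.array([plane(n,p,4)[:2] for p in q]);print("ctr",P.mean(0))
        out.append(el[0]);print(k,n,np.round(el[0],1),np.round(el[1],1), {h:np.round(plane(n,el[0],h)[:2],1).tolist() for h in(4,10)})
    print(k,"tri",tri(*out))
a=cv2.resize(s[215:315,260:390],None,fx=4,fy=4,interpolation=2)[:400,:400*2]
b=cv2.resize(t[215:275,225:305],None,fx=6,fy=6,interpolation=2)
cv2.imwrite("pics/a.png",a);cv2.imwrite("pics/b.png",b)
E
```

```text
cork side [222.6 374.7] [48.8 54. ] {4: [447.1, 320.2], 10: [445.0, 320.9]}
cork top [160.4 260.5] [32.8 34.4] {4: [448.4, 319.2], 10: [448.2, 317.8]}
cork tri (array([4.48408976e+02, 3.19833779e+02, 4.15082976e-01]), np.float64(0.331481013077616))
felt side [209.3 245.2] [31.9 41.4] {4: [673.2, 166.0], 10: [669.1, 168.1]}
felt top [220.8 171.8] [33.2 34. ] {4: [673.0, 166.1], 10: [671.7, 165.5]}
felt tri (array([672.94551384, 166.09179679,   4.34853502]), np.float64(0.11632496401303383))
side [[271, 166], [292, 147], [345, 169], [325, 191]] [[754.0, -102.0], [767.0, -195.0], [609.0, -223.0], [597.0, -128.0]]
ctr [ 681.81082532 -162.08045452]
mat side [307.8 168. ] [69.2 29.2] {4: [680.6, -161.1], 10: [676.4, -156.0]}
top [[359, 132], [374, 192], [337, 200], [323, 139]] [[772.0, -196.0], [613.0, -227.0], [594.0, -131.0], [755.0, -101.0]]
ctr [ 683.51167103 -163.79787884]
mat top [348.1 166. ] [64.5 38.6] {4: [682.2, -163.5], 10: [680.9, -162.5]}
mat tri (array([ 6.83032738e+02, -1.64126292e+02,  4.12521756e-01]), np.float64(0.018573605487149574))
dish side [406.6 175.2] [27.8 36. ] {4: [484.3, -308.9], 10: [481.9, -302.4]}
dish top [408.6 241.2] [34.1 35.2] {4: [484.6, -308.7], 10: [484.2, -306.9]}
dish tri (array([ 484.43820219, -308.70162798,    4.08405533]), np.float64(0.35310137126222463))
```

View pics/a.png

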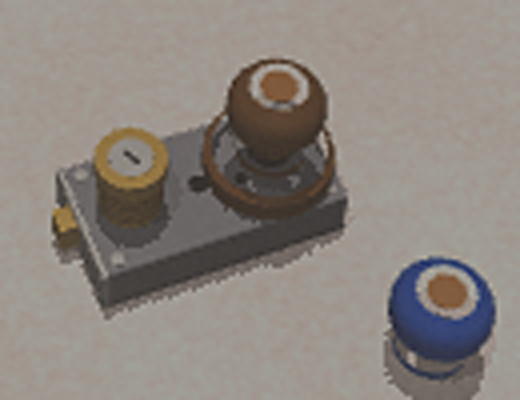

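View pics/b.png

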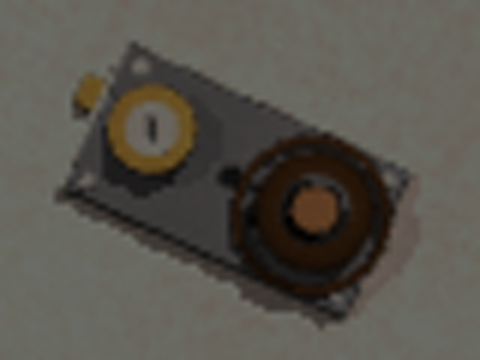

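The close views show the cylinder face at side (131,158) and top (152,127) in crop pixels. The knob's top disc is at side (278,86) and top (315,210). The latch end of the case points left, on the cylinder side, and the rose ring lies under the knob.

```bash
python3 - <<'E'
from h import *
S=lambda u,v:((u+.5)/4-.5+260,(v+.5)/4-.5+215)
T=lambda u,v:((u+.5)/6-.5+225,(v+.5)/6-.5+215)
for k,a,b in(("knob",(278,86),(315,210)),("cyl",(131,158),(152,127)),("rose_rim",(268,160),(312,215)),
 ("case top back-left",(58,170),(135,45)),("case front-left",(103,280),(62,190)),("right-front",(347,200),(343,315))):
    print(k,tri(S(*a),T(*b)))
P=np.array([plane("top",T(*q),28)[:2] for q in((135,45),(62,190),(343,315),(410,175))]);print(P,P.mean(0),"case at z28",[np.linalg.norm(P[i]-P[i-1]) for i in range(4)])
print("long",np.degrees(np.arctan2(*(P[0]+P[1]-P[2]-P[3])[::-1])))
s=state();print(s["ee_rot"],s["ee_pos"])
E
```

```text
knob (array([465.77024477,  27.10725974,  90.91756931]), np.float64(0.620076077577872))
cyl (array([501.2471477 ,  91.00680496,  63.50035759]), np.float64(0.5677783159941873))
rose_rim (array([466.47985349,  26.86768569,  29.19647298]), np.float64(0.35996399829343817))
case top back-left (array([540.319036  , 100.0501567 ,  23.02457959]), np.float64(2.8287719102796935))
case front-left (array([480.1404425 , 130.81918864,  24.18475058]), np.float64(2.1588959960794525))
right-front (array([425.36224623,  14.84831291,  22.98099403]), np.float64(0.4680114435816438))
[[538.64170717  98.9874963 ]
 [479.02943729 129.93832031]
 [425.49273779  15.10486436]
 [482.38398304 -13.94188419]] [481.38696632  57.5221992 ] case at z28 [np.float64(126.16646346270474), np.float64(67.16826800675142), np.float64(126.70004261679252), np.float64(63.87744037308568)]
long 64.26333339854287
[-1.79910673e+02 -9.32801912e-04  1.60015216e+02] [196.36988095 539.96415315 213.22034798]
```

```bash
cat > d.py <<'E'
import sys,numpy as np
from workcell import state
from scipy.spatial.transform import Rotation as R
s=state();t=np.array(list(map(float,sys.argv[1:4])));Rm=R.from_euler("xyz",s["ee_rot"],degrees=True)
print("t",s["time_s"],"pos",s["ee_pos"].round(1),"rot",s["ee_rot"].round(1),"F",s["force"].round(1),"w",round(s["gripper_width"],1),"gf",round(s["gripper_force"],1))
print("delta tool",Rm.inv().apply(t-s["ee_pos"]).round(1))
if len(sys.argv)>4:print("rotvec",np.degrees((Rm.inv()*R.from_euler("xyz",[180,0,float(sys.argv[4])],degrees=True)).as_rotvec()).round(1))
E
Z='0 0 0 0 0 8'
python3 -m pendant '0 0 0 0 0 8;0 0 0 0 0 8;0 0 0 0 0 8;0 0 0 0 0 8;0 0 0 0 0 8;0 0 0 0 0 8' 85
python3 -m pendant '0 0 0 0 0 8;0 0 0 0 0 8;0 0 0 0 0 8;0 0 0 0 0 8;0 0 0 0 0 8;0 0 0 0 0 8;0 0 0 0 0 0;0 0 0 0 0 0'
python3 d.py 466 27 150 64
```

```text
time_s: 0.7
ee_pos: [196.4, 540.1, 213.4]
ee_rot: [-180.0, 0.0, 111.7]
force: [0.2, 0.2, -1.1]
gripper_width: 84.7
gripper_force: 0.0
time_s: 1.5
ee_pos: [196.4, 540.2, 213.6]
ee_rot: [180.0, 0.0, 64.2]
force: [0.9, 0.2, -0.3]
gripper_width: 85.0
gripper_force: 0.0
t 1.5 pos [196.4 540.2 213.6] rot [180.    0.   64.2] F [ 0.9  0.2 -0.3] w 85.0 gf 0.0
delta tool [-344.5  466.2   63.9]
rotvec [0.  0.  0.2]
```

```bash
python3 -m pendant '-25 33 2 0 0 0;-25 33 2 0 0 0;-25 33 2 0 0 0;-25 33 2 0 0 0;-25 33 2 0 0 0;-25 33 2 0 0 0;-25 33 2 0 0 0' >/dev/null
python3 -m pendant '-25 33 7 0 0 0;-25 33 7 0 0 0;-25 33 7 0 0 0;-25 33 7 0 0 0;-25 33 7 0 0 0;-25 33 7 0 0 0;-20 33 7 0 0 0;0 0 0 0 0 0'
python3 d.py 466 27 57 64
```

```text
time_s: 3.0
ee_pos: [462.5, 24.6, 150.2]
ee_rot: [180.0, 0.1, 63.9]
force: [-0.4, 0.7, -1.1]
gripper_width: 85.2
gripper_force: 0.0
t 3.0 pos [462.5  24.6 150.2] rot [1.80e+02 1.00e-01 6.39e+01] F [-0.4  0.7 -1.1] w 85.2 gf 0.0
delta tool [ 3.8  2.1 93.2]
rotvec [ 0.   0.1 -0.1]
```

```bash
python3 -m pendant '3.8 2.1 20 0 0 0;0 0 20 0 0 0;0 0 20 0 0 0;0 0 15 0 0 0;0 0 10 0 0 0;0 0 8 0 0 0;0 0 0 0 0 0;0 0 0 0 0 0'
python3 d.py 466 27 57 64
python3 -m pendant '0 0 0 0 0 0;0 0 0 0 0 0;0 0 0 0 0 0;0 0 0 0 0 0;0 0 0 0 0 0;0 0 0 0 0 0;0 0 0 0 0 0;0 0 0 0 0 0' 40 15
```

```text
time_s: 3.8
ee_pos: [464.6, 30.6, 58.3]
ee_rot: [180.0, -0.0, 64.0]
force: [0.7, 0.2, 0.1]
gripper_width: 85.4
gripper_force: 0.0
t 3.8 pos [464.6  30.6  58.3] rot [180.  -0.  64.] F [0.7 0.2 0.1] w 85.4 gf 0.0
delta tool [-2.6  2.9  1.3]
rotvec [ 0. -0.  0.]
time_s: 4.6
ee_pos: [464.9, 30.2, 58.2]
ee_rot: [179.9, -0.0, 64.0]
force: [1.6, -1.1, 1.0]
gripper_width: 47.2
gripper_force: 15.0
```

```bash
python3 -m pendant '0 0 -5 0 0 0;0 0 -15 0 0 0;0 0 -20 0 0 0;0 0 -20 0 0 0;0 0 -20 0 0 0;0 0 -20 0 0 0;0 0 0 0 0 0;0 0 0 0 0 0'
python3 d.py 448 320 100 64
python3 - <<'E'
from h import *
s,t=grab_frame("side"),grab_frame("top")
cv2.imwrite("pics/s1.png",np.hstack([cv2.resize(s[150:310,240:400],None,fx=2.4,fy=2.4),cv2.resize(t[190:350,200:360],None,fx=2.4,fy=2.4)]))
E
```

```text
time_s: 5.4
ee_pos: [463.3, 30.4, 157.3]
ee_rot: [-179.9, 0.0, 64.0]
force: [-0.3, -0.3, -2.3]
gripper_width: 47.1
gripper_force: 15.0
t 5.4 pos [463.3  30.4 157.3] rot [-179.9    0.    64. ] F [-0.3 -0.3 -2.3] w 47.1 gf 15.0
delta tool [ 253.6 -140.6   57.4]
rotvec [-0.1  0.   0. ]
```

View pics/s1.png

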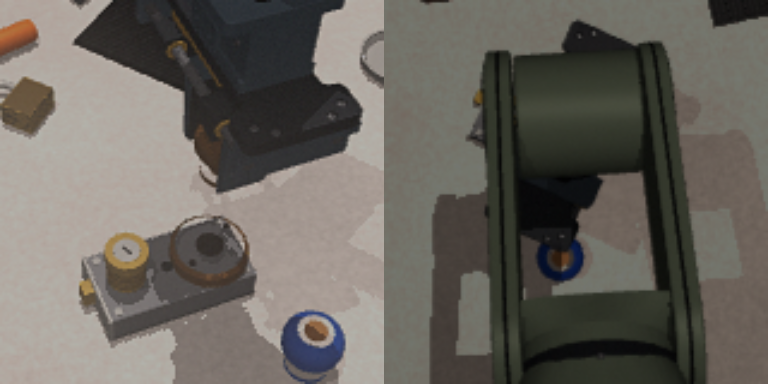

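The knob is lifted (about 2.3 N), and the rose stays on the case at side crop (210,250).

```bash
python3 -m pendant '37 -20 0 0 0 0;37 -20 0 0 0 0;37 -20 0 0 0 0;37 -20 0 0 0 0;37 -20 0 0 0 0;37 -20 0 0 0 0;33 -20 0 0 0 0;0 0 0 0 0 0' >/dev/null
python3 -m pendant '0 0 25 0 0 0;0 0 25 0 0 0;0 0 25 0 0 0;0 0 0 0 0 0;0 0 0 0 0 0'
python3 d.py 448.6 322.3 27 64
```

```text
time_s: 6.8
ee_pos: [449.8, 320.2, 82.4]
ee_rot: [-179.9, 0.1, 64.0]
force: [1.0, 0.3, -2.1]
gripper_width: 47.3
gripper_force: 15.0
t 6.8 pos [449.8 320.2  82.4] rot [-1.799e+02  1.000e-01  6.400e+01] F [ 1.   0.3 -2.1] w 47.3 gf 15.0
delta tool [ 1.5 -1.9 55.4]
rotvec [-0.1  0.1 -0. ]
```

```bash
python3 -m pendant '1.5 -1.9 20 0 0 0;0 0 15 0 0 0;0 0 10 0 0 0;0 0 5 0 0 0;0 0 2 0 0 0;0 0 0 0 0 0;0 0 0 0 0 0'
python3 - <<'E'
from h import *
s=grab_frame("side")
cv2.imwrite("pics/s2.png",cv2.resize(s[300:420,160:300],None,fx=4,fy=4))
E
python3 d.py 448.6 322.3 26.2 64
```

```text
time_s: 7.5
ee_pos: [449.5, 323.4, 31.6]
ee_rot: [180.0, -0.1, 64.0]
force: [0.6, 0.3, -2.5]
gripper_width: 47.1
gripper_force: 15.0
t 7.55 pos [449.5 323.4  31.6] rot [ 1.8e+02 -1.0e-01  6.4e+01] F [ 0.7 -0.7 -2.2] w 46.8 gf 15.0
delta tool [-1.4 -0.3  5.4]
rotvec [ 0.  -0.1  0. ]
```

View pics/s2.png

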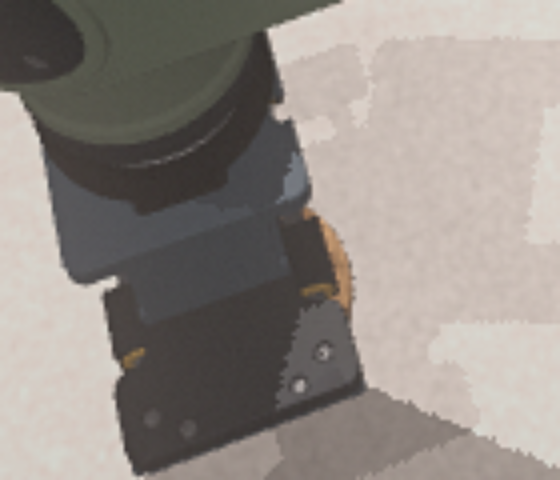

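The gripper hides the cork, so I'll lower by feel.

```bash
python3 -m pendant '-1 0 2 0 0 0;0 0 1.5 0 0 0;0 0 0 0 0 0;0 0 0 0 0 0'
python3 -m pendant '0 0 1 0 0 0;0 0 0.5 0 0 0;0 0 0 0 0 0'
```

```text
time_s: 7.95
ee_pos: [448.6, 322.2, 27.4]
ee_rot: [-180.0, 0.0, 64.0]
force: [-0.2, 0.2, -2.6]
gripper_width: 47.2
gripper_force: 15.0
time_s: 8.25
ee_pos: [448.7, 322.3, 26.2]
ee_rot: [180.0, -0.0, 64.0]
force: [-0.8, -0.2, 0.2]
gripper_width: 47.2
gripper_force: 15.0
```

```bash
python3 -m pendant '0 0 0.3 0 0 0;0 0 0 0 0 0;0 0 0 0 0 0' >/dev/null
python3 -m pendant '0 0 0 0 0 0;0 0 0 0 0 0;0 0 0 0 0 0;0 0 0 0 0 0;0 0 0 0 0 0;0 0 0 0 0 0' 84
python3 -m pendant '0 0 -15 0 0 0;0 0 -20 0 0 0;0 0 -30 0 0 0;0 0 -30 0 0 0;0 0 0 0 0 0'
python3 d.py 466 27 100 64
```

```text
time_s: 9.15
ee_pos: [448.6, 322.2, 25.6]
ee_rot: [-180.0, -0.0, 64.0]
force: [0.4, -0.0, -0.5]
gripper_width: 84.3
gripper_force: 0.0
time_s: 9.65
ee_pos: [451.0, 323.9, 124.8]
ee_rot: [179.7, -0.5, 64.0]
force: [-0.0, 0.8, 0.2]
gripper_width: 83.8
gripper_force: 0.0
t 9.65 pos [451.  323.9 124.8] rot [179.7  -0.5  64. ] F [-0.   0.8  0.2] w 83.8 gf 0.0
delta tool [-260.5  143.5   23.4]
rotvec [ 0.3 -0.5  0. ]
```

Now I'll check the knob on the cork and re-measure the rose and cylinder before the arm returns.

```bash
python3 -m pendant '0 -30 -20 0 0 0;0 -40 0 0 0 0;0 -40 0 0 0 0;0 0 0 0 0 0;0 0 0 0 0 0'
python3 d.py 466 27 100 64
python3 - <<'E'
from h import *
s,t=grab_frame("side"),grab_frame("top")
cv2.imwrite("pics/s3f.png",s);cv2.imwrite("pics/t3f.png",t)
a=cv2.resize(s[225:300,265:355],None,fx=4,fy=4,interpolation=2);b=cv2.resize(t[215:275,225:305],None,fx=4,fy=4,interpolation=2)
c=cv2.resize(s[330:405,185:275],None,fx=4,fy=4,interpolation=2);d=cv2.resize(t[230:290,125:205],None,fx=4,fy=4,interpolation=2)
im=np.zeros((600,720,3),np.uint8);im[:300,:360]=a;im[:240,360:680]=b;im[300:,:360]=c;im[300:540,360:680]=d
cv2.imwrite("pics/s3.png",im)
E
```

```text
time_s: 10.15
ee_pos: [349.1, 370.4, 140.1]
ee_rot: [180.0, 0.0, 64.1]
force: [0.7, -1.1, 0.9]
gripper_width: 83.8
gripper_force: 0.0
t 10.15 pos [349.1 370.4 140.1] rot [180.    0.   64.1] F [ 0.7 -1.1  0.9] w 83.8 gf 0.0
delta tool [-258.   255.    40.4]
rotvec [0.  0.  0.1]
```

View pics/s3.png

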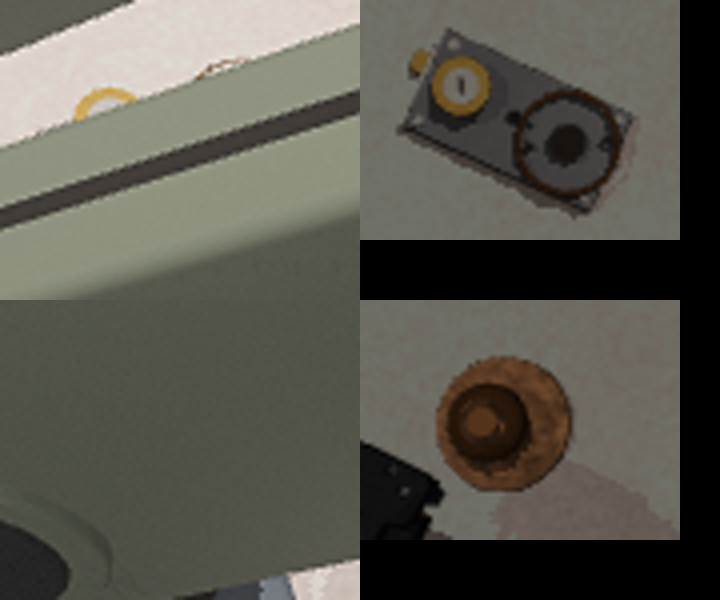

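The top crop shows the knob head disc at (485,421) on the cork and the rose ring centred at (567.5,142.5). The arm blocks the side view.

```bash
python3 - <<'E'
from h import *
T=lambda u,v,x,y:((u+.5)/4-.5+x,(v+.5)/4-.5+y)
print("knob",plane("top",T(125,121,125,230),60),"cork",plane("top",(160.4,260.5),10))
r=T(207.5,142.5,225,215);print("rose",r,plane("top",r,40))
print("cyl",plane("top",T(101,86,225,215),66))
E
```

```text
knob [448.19612074 317.82197646  60.        ] cork [448.16923108 317.92388882  10.        ]
rose (276.5, 250.25) [466.51116266  27.36531527  40.        ]
cyl [500.37710351  91.19525245  66.        ]
```

The knob sits centred on the cork to within 1 mm, and the rose is still at (466.5,27.4).

```bash
python3 -m pendant '-32 32 0 0 0 0;-32 32 0 0 0 0;-32 32 0 0 0 0;-32 32 0 0 0 0;-32 32 0 0 0 0;-32 32 0 0 0 0;-32 32 0 0 0 0;-34 31 0 0 0 0' 85 >/dev/null
python3 -m pendant '0 0 20 0 0 0;0 0 20 0 0 0;0 0 0 0 0 0;0 0 0 0 0 0;0 0 0 0 0 0'
python3 d.py 466.5 27.4 31 64
python3 - <<'E'
from h import *
s=grab_frame("side");cv2.imwrite("pics/s4f.png",s)
E
```

```text
time_s: 11.55
ee_pos: [466.8, 26.6, 101.5]
ee_rot: [179.9, -0.0, 64.0]
force: [-0.6, -0.0, 0.0]
gripper_width: 85.0
gripper_force: 0.0
t 11.55 pos [466.8  26.6 101.5] rot [179.9  -0.   64. ] F [-0.6 -0.   0. ] w 85.0 gf 0.0
delta tool [ 0.5 -0.7 70.5]
rotvec [ 0.1 -0.   0. ]
```

```bash
python3 -m pendant '0.5 -0.7 20 0 0 0;0 0 20 0 0 0;0 0 15 0 0 0;0 0 10 0 0 0;0 0 3 0 0 0;0 0 0 0 0 0;0 0 0 0 0 0;0 0 0 0 0 0'
python3 d.py 466.5 27.4 31 64
```

```text
time_s: 12.4
ee_pos: [466.2, 27.6, 33.4]
ee_rot: [179.9, -0.0, 64.0]
force: [-0.6, -0.2, 0.4]
gripper_width: 85.0
gripper_force: 0.0
t 12.4 pos [466.2  27.6  33.4] rot [179.9  -0.   64. ] F [-0.6 -0.2  0.4] w 85.0 gf 0.0
delta tool [0.  0.4 2.4]
rotvec [ 0.1 -0.   0. ]
```

```bash
python3 -m pendant '0 0 1.8 0 0 0;0 0 0 0 0 0;0 0 0 0 0 0'
python3 -m pendant '0 0 0 0 0 0;0 0 0 0 0 0;0 0 0 0 0 0;0 0 0 0 0 0;0 0 0 0 0 0;0 0 0 0 0 0' 60 20
python3 -m pendant '0 0 -2 0 0 0;0 0 -3 0 0 0;0 0 0 0 0 0;0 0 0 0 0 0'
```

```text
time_s: 12.7
ee_pos: [465.5, 27.5, 30.9]
ee_rot: [180.0, -0.0, 64.0]
force: [-0.1, -0.5, 0.9]
gripper_width: 85.2
gripper_force: 0.0
time_s: 13.3
ee_pos: [465.6, 27.5, 30.9]
ee_rot: [180.0, -0.0, 64.0]
force: [0.2, -0.7, 0.8]
gripper_width: 64.7
gripper_force: 20.0
time_s: 13.7
ee_pos: [465.5, 27.5, 35.9]
ee_rot: [180.0, -0.0, 64.0]
force: [-0.3, -1.0, -1.5]
gripper_width: 65.0
gripper_force: 20.0
```

```bash
python3 -m pendant '0 0 -15 0 0 0;0 0 -25 0 0 0;0 0 -25 0 0 0;0 0 -25 0 0 -6.5;0 0 0 0 0 -6.5;0 0 0 0 0 -6.5;0 0 0 0 0 -6.5;0 0 0 0 0 0'
python3 d.py 671.8 166.2 100 90
python3 - <<'E'
from h import *
s=grab_frame("side");cv2.imwrite("pics/s5.png",cv2.resize(s[100:320,220:420],None,fx=2.5,fy=2.5))
E
```

```text
time_s: 14.5
ee_pos: [465.2, 27.5, 125.7]
ee_rot: [-180.0, -0.0, 90.0]
force: [-0.5, 0.1, -2.2]
gripper_width: 64.6
gripper_force: 20.0
t 14.5 pos [465.2  27.5 125.7] rot [-180.   -0.   90.] F [-0.5  0.1 -2.2] w 64.6 gf 20.0
delta tool [138.7 206.6  25.7]
rotvec [-0. -0.  0.]
```

View pics/s5.png

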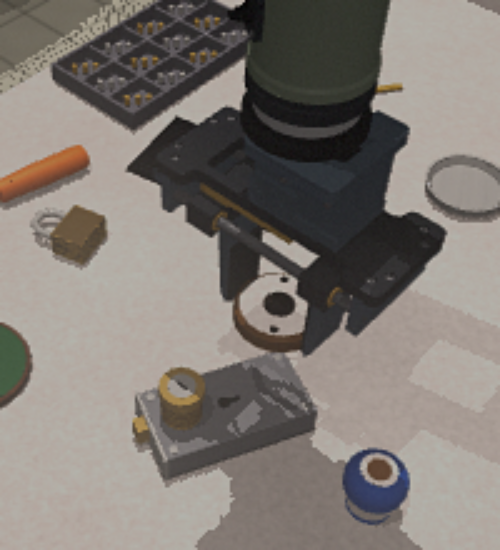

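The rose is level in the grip. The cylinder and case are undisturbed at crop (182,390).

```bash
python3 -m pendant '23 34 0 0 0 0;23 34 0 0 0 0;23 34 0 0 0 0;23 34 0 0 0 0;23 35 0 0 0 0;23 35 0 0 0 0;0 0 0 0 0 0;0 0 0 0 0 0' >/dev/null
python3 -m pendant '0 0 20 0 0 0;0 0 20 0 0 0;0 0 20 0 0 0;0 0 15 0 0 0;0 0 10 0 0 0;0 0 5 0 0 0;0 0 0 0 0 0;0 0 0 0 0 0'
python3 d.py 671.8 166.2 12 90
```

```text
time_s: 16.15
ee_pos: [672.0, 165.6, 36.7]
ee_rot: [179.9, -0.0, 90.0]
force: [0.8, -0.6, -0.7]
gripper_width: 64.6
gripper_force: 20.0
t 16.15 pos [672.  165.6  36.7] rot [179.9  -0.   90. ] F [ 0.8 -0.6 -0.7] w 64.6 gf 20.0
delta tool [ 0.6 -0.2 24.7]
rotvec [ 0.1 -0.   0. ]
```

```bash
python3 -m pendant '0.6 -0.2 10 0 0 0;0 0 7 0 0 0;0 0 4 0 0 0;0 0 1.5 0 0 0;0 0 0 0 0 0;0 0 0 0 0 0'
python3 -m pendant '0 0 1 0 0 0;0 0 0.8 0 0 0;0 0 0 0 0 0;0 0 0 0 0 0'
```

```text
time_s: 16.75
ee_pos: [671.5, 166.2, 13.5]
ee_rot: [180.0, -0.0, 90.0]
force: [0.6, -0.9, -1.8]
gripper_width: 64.9
gripper_force: 20.0
time_s: 17.15
ee_pos: [671.3, 166.2, 11.6]
ee_rot: [180.0, -0.0, 90.0]
force: [0.0, -1.1, -1.6]
gripper_width: 64.9
gripper_force: 20.0
```

```bash
python3 -m pendant '0 0 0.5 0 0 0;0 0 0.4 0 0 0;0 0 0 0 0 0;0 0 0 0 0 0'
python3 -m pendant '0 0 0.2 0 0 0;0 0 0 0 0 0;0 0 0 0 0 0;0 0 0 0 0 0'
```

```text
time_s: 17.55
ee_pos: [671.3, 166.2, 10.9]
ee_rot: [180.0, -0.0, 90.0]
force: [-0.1, -0.6, 0.5]
gripper_width: 64.7
gripper_force: 20.0
time_s: 17.95
ee_pos: [671.3, 166.2, 10.9]
ee_rot: [180.0, -0.0, 90.0]
force: [-0.7, -0.7, 3.0]
gripper_width: 64.6
gripper_force: 20.0
```

Contact. Release, rise, and turn back towards 64° yaw.

```bash
python3 -m pendant '0 0 0 0 0 0;0 0 0 0 0 0;0 0 0 0 0 0;0 0 0 0 0 0;0 0 0 0 0 0' 86
python3 -m pendant '0 0 -10 0 0 0;0 0 -20 0 0 0;0 0 -30 0 0 0;0 0 -30 0 0 6.5;0 0 0 0 0 6.5;0 0 0 0 0 6.5;0 0 0 0 0 6.5;0 0 0 0 0 0' 70
python3 d.py 500.8 91.1 100 64
```

```text
time_s: 18.45
ee_pos: [671.3, 166.2, 10.3]
ee_rot: [-180.0, -0.0, 90.0]
force: [-0.5, -0.1, -1.2]
gripper_width: 86.0
gripper_force: 0.0
time_s: 19.25
ee_pos: [671.5, 166.2, 101.4]
ee_rot: [180.0, -0.0, 64.0]
force: [-0.1, 0.6, -0.0]
gripper_width: 70.1
gripper_force: 0.0
t 19.25 pos [671.5 166.2 101.4] rot [180.  -0.  64.] F [-0.1  0.6 -0. ] w 70.1 gf 0.0
delta tool [-142.3 -120.5    1.2]
rotvec [ 0. -0.  0.]
```

```bash
python3 -m pendant '-28.5 -24 0 0 0 0;-28.5 -24 0 0 0 0;-28.5 -24 0 0 0 0;-28.5 -24 0 0 0 0;-28.5 -24 0 0 0 0;0 0 0 0 0 0;0 0 0 0 0 0;0 0 0 0 0 0'
python3 d.py 500.8 91.1 42 64
python3 - <<'E'
from h import *
s=grab_frame("side");t=grab_frame("top")
cv2.imwrite("pics/s6.png",np.hstack([cv2.resize(s[200:320,170:370],None,fx=2,fy=2),cv2.resize(t[130:250,180:280],None,fx=2,fy=2)]))
E
```

```text
time_s: 20.05
ee_pos: [502.5, 91.0, 101.1]
ee_rot: [179.9, -0.1, 64.1]
force: [-0.8, 0.1, 1.2]
gripper_width: 70.1
gripper_force: 0.0
t 20.05 pos [502.5  91.  101.1] rot [ 1.799e+02 -1.000e-01  6.410e+01] F [-0.8  0.1  1.2] w 70.1 gf 0.0
delta tool [-0.8 -1.7 59.1]
rotvec [ 0.1 -0.1  0.1]
```

View pics/s6.png

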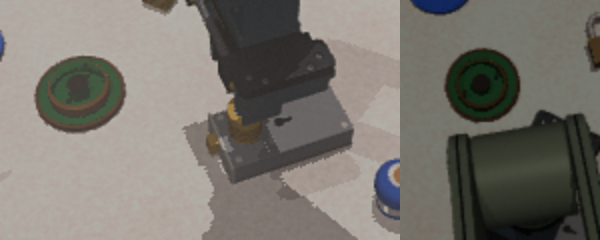

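The rose sits centred on the green felt: crop (80,88) in the side view and (481,84) in the top view. The cylinder lies between the fingers.

```bash
python3 -m pendant '-0.8 -1.7 20 0 0 0;0 0 15 0 0 0;0 0 10 0 0 0;0 0 8 0 0 0;0 0 5 0 0 0;0 0 0 0 0 0;0 0 0 0 0 0'
python3 -m pendant '0 0 0 0 0 0;0 0 0 0 0 0;0 0 0 0 0 0;0 0 0 0 0 0;0 0 0 0 0 0;0 0 0 0 0 0;0 0 0 0 0 0' 30 15
python3 -m pendant '0 0 -3 0 0 0;0 0 -5 0 0 0;0 0 0 0 0 0;0 0 0 0 0 0'
```

```text
time_s: 20.85
ee_pos: [499.5, 90.7, 42.7]
ee_rot: [180.0, -0.0, 64.0]
force: [-0.3, -0.0, 0.1]
gripper_width: 69.9
gripper_force: 0.0
time_s: 21.55
ee_pos: [499.3, 90.6, 42.6]
ee_rot: [180.0, -0.0, 64.0]
force: [0.5, -0.1, 1.2]
gripper_width: 35.4
gripper_force: 15.0
time_s: 21.95
ee_pos: [499.0, 90.7, 50.6]
ee_rot: [180.0, -0.0, 64.0]
force: [-0.2, -0.4, -2.0]
gripper_width: 35.3
gripper_force: 15.0
```

```bash
python3 -m pendant '0 0 -15 0 0 0;0 0 -25 0 0 0;0 0 -25 0 0 0;0 0 -15 0 0 0;0 0 0 0 0 0;0 0 0 0 0 0'
python3 d.py 484.2 -307.5 100 64
```

```text
time_s: 22.55
ee_pos: [498.6, 90.6, 129.9]
ee_rot: [-180.0, 0.0, 64.0]
force: [0.8, 0.7, -2.9]
gripper_width: 35.2
gripper_force: 15.0
t 22.55 pos [498.6  90.6 129.9] rot [-180.    0.   64.] F [ 0.8  0.7 -2.9] w 35.2 gf 15.0
delta tool [-364.2  161.5   30. ]
rotvec [-0.  0.  0.]
```

```bash
python3 -m pendant '-36 16 0 0 0 0;-36 16 0 0 0 0;-36 16 0 0 0 0;-36 16 0 0 0 0;-36 16 0 0 0 0;-36 16 0 0 0 0;-36 16 0 0 0 0;-36 16 0 0 0 0' >/dev/null
python3 -m pendant '-36 16 0 0 0 0;-36 16 0 0 0 0;0 0 25 0 0 0;0 0 25 0 0 0;0 0 0 0 0 0;0 0 0 0 0 0;0 0 0 0 0 0'
python3 d.py 484.2 -307.5 20 64
python3 - <<'E'
from h import *
s=grab_frame("side");cv2.imwrite("pics/s7.png",cv2.resize(s[60:240,320:480],None,fx=2.5,fy=2.5))
E
```

```text
time_s: 24.05
ee_pos: [485.8, -303.2, 81.2]
ee_rot: [179.9, 0.0, 64.0]
force: [0.1, 0.1, -1.2]
gripper_width: 35.5
gripper_force: 15.0
t 24.05 pos [ 485.8 -303.2   81.2] rot [179.9   0.   64. ] F [ 0.1  0.1 -1.2] w 35.5 gf 15.0
delta tool [-4.6  0.3 61.2]
rotvec [0.1 0.  0. ]
```

View pics/s7.png

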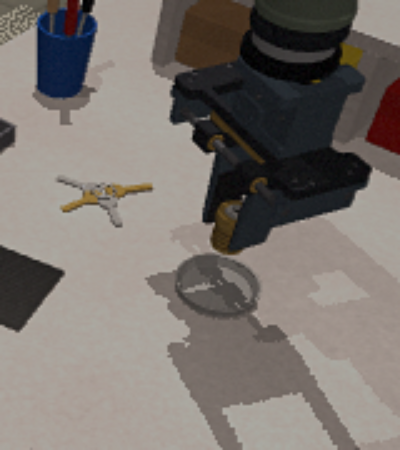

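The cylinder hangs upright over the dish at crop (217,287).

```bash
python3 -m pendant '-4.6 0.3 20 0 0 0;0 0 15 0 0 0;0 0 10 0 0 0;0 0 8 0 0 0;0 0 4 0 0 0;0 0 0 0 0 0;0 0 0 0 0 0'
python3 -m pendant '0 0 2 0 0 0;0 0 1.5 0 0 0;0 0 0 0 0 0;0 0 0 0 0 0'
```

```text
time_s: 24.8
ee_pos: [483.8, -307.5, 23.9]
ee_rot: [179.9, 0.0, 64.0]
force: [1.7, 0.0, -1.8]
gripper_width: 35.1
gripper_force: 15.0
time_s: 25.2
ee_pos: [483.4, -307.3, 19.9]
ee_rot: [180.0, -0.0, 64.0]
force: [0.8, 1.0, -1.5]
gripper_width: 35.3
gripper_force: 15.0
```

```bash
python3 -m pendant '0 0 1 0 0 0;0 0 0.7 0 0 0;0 0 0 0 0 0;0 0 0 0 0 0'
python3 -m pendant '0 0 0.5 0 0 0;0 0 0.3 0 0 0;0 0 0 0 0 0;0 0 0 0 0 0'
```

```text
time_s: 25.6
ee_pos: [483.4, -307.3, 18.2]
ee_rot: [-180.0, -0.0, 64.0]
force: [-0.2, -0.8, -0.9]
gripper_width: 35.4
gripper_force: 15.0
time_s: 26.0
ee_pos: [483.5, -307.4, 17.6]
ee_rot: [180.0, -0.0, 64.0]
force: [-0.9, -0.1, 0.6]
gripper_width: 35.1
gripper_force: 15.0
```

```bash
python3 -m pendant '0 0 0.3 0 0 0;0 0 0 0 0 0;0 0 0 0 0 0'
python3 -m pendant '0 0 0 0 0 0;0 0 0 0 0 0;0 0 0 0 0 0;0 0 0 0 0 0' 55
python3 -m pendant '0 0 -10 0 0 0;0 0 -20 0 0 0;0 0 -30 0 0 0;0 0 -30 0 0 0;0 0 -10 0 0 0;0 -20 0 0 0 0;0 0 0 0 0 0;0 0 0 0 0 0' 86
python3 d.py 481.4 57.5 100 64
python3 - <<'E'
from h import *
s,t=grab_frame("side"),grab_frame("top");cv2.imwrite("pics/s8f.png",s);cv2.imwrite("pics/t8f.png",t)
im=np.zeros((600,760,3),np.uint8)
im[:300,:400]=cv2.resize(s[240:300,270:350],None,fx=5,fy=5,interpolation=2)
im[300:600,:400]=cv2.resize(t[215:275,225:305],None,fx=5,fy=5,interpolation=2)
im[:300,400:]=cv2.resize(s[150:210,370:442],None,fx=5,fy=5,interpolation=2)
im[300:,400:]=cv2.resize(t[210:270,373:445],None,fx=5,fy=5,interpolation=2)
cv2.imwrite("pics/s8.png",im)
E
```

```text
time_s: 26.3
ee_pos: [483.6, -307.4, 17.6]
ee_rot: [180.0, -0.0, 64.0]
force: [-1.0, 0.7, 5.6]
gripper_width: 35.3
gripper_force: 15.0
time_s: 26.7
ee_pos: [483.4, -307.3, 16.8]
ee_rot: [-180.0, -0.0, 64.0]
force: [0.0, -0.5, 0.9]
gripper_width: 55.0
gripper_force: 0.0
time_s: 27.5
ee_pos: [465.4, -298.5, 116.8]
ee_rot: [-180.0, -0.0, 64.0]
force: [-0.5, 0.3, -0.0]
gripper_width: 86.1
gripper_force: 0.0
t 27.5 pos [ 465.4 -298.5  116.8] rot [-180.   -0.   64.] F [-0.5  0.3 -0. ] w 86.1 gf 0.0
delta tool [ 327.  -141.6   16.9]
rotvec [-0. -0.  0.]
```

View pics/s8.png

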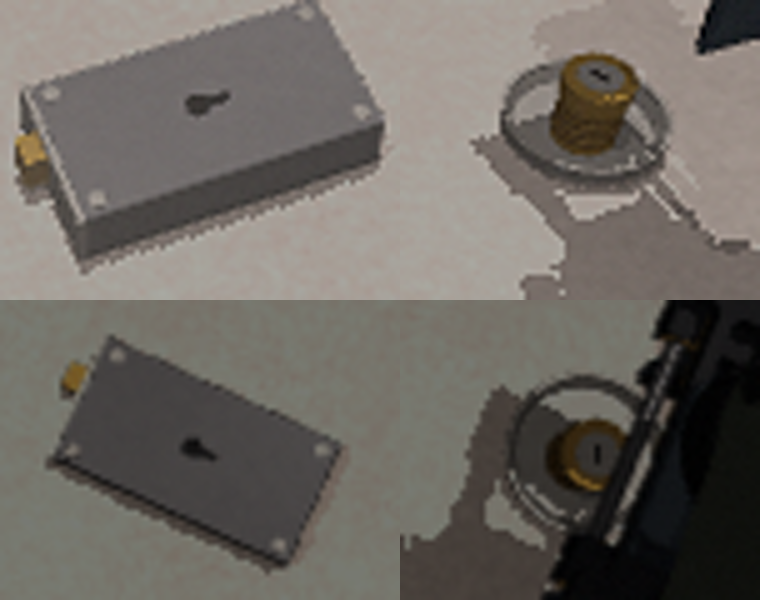

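The cylinder stands upright in the dish at crop (597,75). The bare case shows four rivets: side (50,93), (97,198), (362,111), (306,11), and top (117,55), (70,151), (278,245), (324,150).

```bash
python3 - <<'E'
from h import *
f=lambda u,v,x,y:((u+.5)/5-.5+x,(v+.5)/5-.5+y)
S=[(50,93),(97,198),(362,111),(306,11)];T=[(117,55),(70,151),(278,245),(324,150)]
P=np.array([tri(f(*a,270,240),f(*b,225,215))[0] for a,b in zip(S,T)]);print(P.round(1),P.mean(0))
Q=np.array([plane("top",f(*b,225,215),28) for b in T]);print(Q.mean(0))
for X in(P,Q):print(np.degrees(np.arctan2(*(X[0]+X[1]-X[2]-X[3])[:2][::-1])))
E
python3 d.py 481.5 58 100 64
```

```text
[[529.9  96.9  26.8]
 [482.1 120.5  29.7]
 [433.9  18.7  28.2]
 [480.8  -5.   27.6]] [481.68588629  57.76089097  28.08816969]
[481.69191011  57.79070927  28.        ]
64.472450878487
64.41822695731844
t 27.6 pos [ 465.9 -298.7  116.6] rot [-180.   -0.   64.] F [0.2 0.3 0.1] w 86.1 gf 0.0
delta tool [ 327.5 -142.3   16.7]
rotvec [-0. -0.  0.]
```

```bash
python3 -m pendant '41 -18 0 0 0 0;41 -18 0 0 0 0;41 -18 0 0 0 0;41 -18 0 0 0 0;41 -18 0 0 0 0;41 -18 0 0 0 0;41 -18 0 0 0 0;41 -17 0 0 0 0' >/dev/null
python3 -m pendant '0 0 20 0 0 0;0 0 20 0 0 0;0 0 20 0 0 0;0 0 0 0 0 0;0 0 0 0 0 0;0 0 0 0 0 0' 90
python3 d.py 481.7 57.8 5 64.4
```

```text
time_s: 29.0
ee_pos: [481.7, 58.9, 57.9]
ee_rot: [179.9, -0.1, 64.0]
force: [0.2, -0.6, -0.4]
gripper_width: 89.8
gripper_force: 0.0
t 29.0 pos [481.7  58.9  57.9] rot [ 1.799e+02 -1.000e-01  6.400e+01] F [ 0.2 -0.6 -0.4] w 89.8 gf 0.0
delta tool [-1.1  0.4 52.9]
rotvec [ 0.1 -0.1 -0.4]
```

```bash
python3 -m pendant '-1 0.4 15 0 0 -0.4;0 0 15 0 0 0;0 0 10 0 0 0;0 0 7 0 0 0;0 0 3 0 0 0;0 0 0 0 0 0;0 0 0 0 0 0'
python3 -m pendant '0 0 1.5 0 0 0;0 0 0 0 0 0;0 0 0 0 0 0;0 0 0 0 0 0;0 0 0 0 0 0;0 0 0 0 0 0;0 0 0 0 0 0' 60 35
python3 -m pendant '0 0 -3 0 0 0;0 0 -5 0 0 0;0 0 0 0 0 0;0 0 0 0 0 0'
python3 d.py 682.5 -163 100 11
```

```text
time_s: 29.7
ee_pos: [481.0, 57.9, 7.5]
ee_rot: [180.0, -0.0, 64.4]
force: [0.6, -0.3, -0.3]
gripper_width: 89.5
gripper_force: 0.0
time_s: 30.4
ee_pos: [480.9, 57.9, 5.8]
ee_rot: [180.0, -0.0, 64.4]
force: [1.1, -0.2, 0.4]
gripper_width: 65.7
gripper_force: 35.0
time_s: 30.8
ee_pos: [480.2, 57.9, 13.5]
ee_rot: [-180.0, 0.0, 64.4]
force: [1.0, 0.9, -6.0]
gripper_width: 65.9
gripper_force: 35.0
t 30.8 pos [480.2  57.9  13.5] rot [-180.     0.    64.4] F [ 1.   0.9 -6. ] w 65.9 gf 35.0
delta tool [-111.9  277.8  -86.6]
rotvec [-0.   0.  53.4]
```

```bash
python3 -m pendant '0 0 -10 0 0 0;0 0 -15 0 0 7.7;0 0 -20 0 0 7.7;0 0 -20 0 0 7.7;0 0 -10 0 0 7.7;0 0 0 0 0 7.7;0 0 0 0 0 7.7;0 0 0 0 0 7.7'
python3 -m pendant '0 0 0 0 0 0;0 0 0 0 0 0'
python3 d.py 682.5 -163 60 10.3
```

```text
time_s: 31.6
ee_pos: [480.2, 57.9, 89.2]
ee_rot: [-180.0, -0.0, 10.2]
force: [-0.1, 0.6, -6.6]
gripper_width: 66.0
gripper_force: 35.0
time_s: 31.8
ee_pos: [480.4, 57.9, 88.9]
ee_rot: [-180.0, -0.0, 10.7]
force: [-0.8, 0.2, -5.8]
gripper_width: 65.9
gripper_force: 35.0
t 31.8 pos [480.4  57.9  88.9] rot [-180.    -0.    10.7] F [-0.8  0.2 -5.8] w 65.9 gf 35.0
delta tool [157.7 254.5  28.9]
rotvec [-0.  -0.   0.4]
```

```bash
python3 -m pendant '22.5 36 0 0 0 0;22.5 36 0 0 0 0;22.5 36 0 0 0 0;22.5 36 0 0 0 0;22.5 36 0 0 0 0;22.5 37 0 0 0 0;22.5 37 0 0 0 0;0 0 0 0 0 0' >/dev/null
python3 -m pendant '0 0 20 0 0 0.4;0 0 15 0 0 0;0 0 10 0 0 0;0 0 0 0 0 0;0 0 0 0 0 0;0 0 0 0 0 0'
python3 d.py 682.5 -163 11 10.3
python3 - <<'E'
from h import *
s=grab_frame("side");cv2.imwrite("pics/s9.png",cv2.resize(s[80:240,220:400],None,fx=3,fy=3))
E
```

```text
time_s: 33.2
ee_pos: [682.5, -163.0, 44.7]
ee_rot: [180.0, -0.1, 10.2]
force: [-0.1, -0.3, -5.1]
gripper_width: 65.8
gripper_force: 35.0
t 33.2 pos [ 682.5 -163.    44.7] rot [ 1.80e+02 -1.00e-01  1.02e+01] F [-0.1 -0.3 -5.1] w 65.8 gf 35.0
delta tool [-0.  -0.1 33.7]
rotvec [ 0.  -0.1 -0.1]
```

View pics/s9.png

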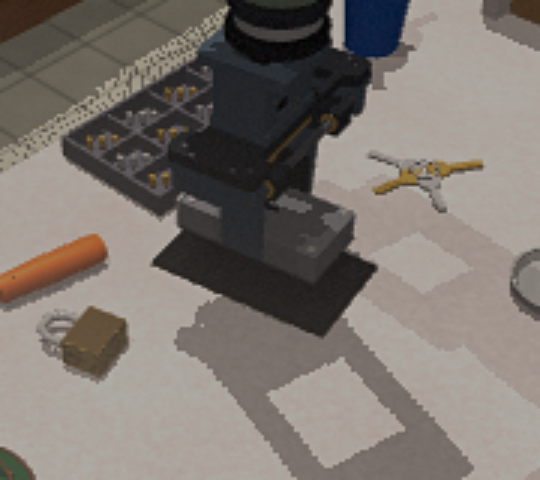

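The case hangs level over the mat, in line with its long side, around crop (270,240).

```bash
python3 -m pendant '0 0 13 0 0 0;0 0 10 0 0 0;0 0 5 0 0 0;0 0 3 0 0 0;0 0 1.5 0 0 0;0 0 0 0 0 0;0 0 0 0 0 0'
python3 -m pendant '0 0 0.6 0 0 0;0 0 0.5 0 0 0;0 0 0 0 0 0;0 0 0 0 0 0'
```

```text
time_s: 33.95
ee_pos: [682.1, -163.2, 11.5]
ee_rot: [180.0, -0.0, 10.1]
force: [0.2, 0.0, -6.1]
gripper_width: 66.3
gripper_force: 35.0
time_s: 34.35
ee_pos: [681.8, -163.1, 10.1]
ee_rot: [-180.0, -0.0, 10.1]
force: [0.3, -0.6, -6.2]
gripper_width: 65.7
gripper_force: 35.0
```

```bash
python3 -m pendant '0 0 0.5 0 0 0;0 0 0.3 0 0 0;0 0 0 0 0 0;0 0 0 0 0 0'
python3 -m pendant '0 0 0.3 0 0 0;0 0 0 0 0 0;0 0 0 0 0 0'
```

```text
time_s: 34.75
ee_pos: [681.9, -163.1, 9.9]
ee_rot: [180.0, -0.0, 10.1]
force: [-2.5, 0.4, 0.2]
gripper_width: 65.6
gripper_force: 35.0
time_s: 35.05
ee_pos: [681.9, -163.1, 9.8]
ee_rot: [180.0, -0.0, 10.1]
force: [-3.7, 0.9, 5.6]
gripper_width: 65.9
gripper_force: 35.0
```

```bash
python3 -m pendant '0 0 0 0 0 0;0 0 0 0 0 0;0 0 0 0 0 0;0 0 0 0 0 0;0 0 0 0 0 0' 90
python3 -m pendant '0 0 -10 0 0 0;0 0 -20 0 0 0;0 0 -30 0 0 0;0 0 -40 0 0 0;0 0 -40 0 0 0;0 0 -40 0 0 0;-40 0 0 0 0 0;-40 0 0 0 0 0'
python3 -m pendant '-40 0 0 0 0 0;-40 0 0 0 0 0;-40 0 0 0 0 0;-40 0 0 0 0 0;0 0 0 0 0 0;0 0 0 0 0 0;0 0 0 0 0 0'
python3 - <<'E'
from h import *
s,t=grab_frame("side"),grab_frame("top");cv2.imwrite("pics/s10f.png",s);cv2.imwrite("pics/t10f.png",t)
cv2.imwrite("pics/s10.png",np.vstack([cv2.resize(s[110:420,120:470],(400,300)),cv2.resize(t[110:290,120:440],(400,225))]))
print(state()["ee_pos"])
E
```

```text
time_s: 35.55
ee_pos: [681.8, -163.2, 8.7]
ee_rot: [-180.0, -0.0, 10.1]
force: [0.0, -0.9, 0.1]
gripper_width: 90.0
gripper_force: 0.0
time_s: 36.35
ee_pos: [603.6, -177.5, 191.4]
ee_rot: [179.9, -0.3, 10.2]
force: [0.3, -0.7, -0.3]
gripper_width: 89.9
gripper_force: 0.0
time_s: 37.05
ee_pos: [446.8, -205.5, 189.6]
ee_rot: [179.9, -0.1, 10.1]
force: [-0.5, -0.4, 0.7]
gripper_width: 89.9
gripper_force: 0.0
[ 446.77796127 -205.24652227  189.08332666]
```

View pics/s10.png

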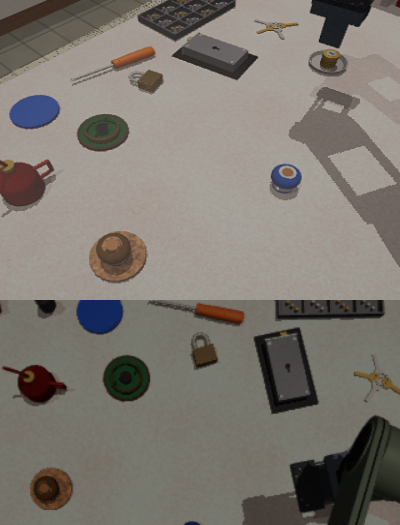

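All four parts sit on their places: knob on cork (118,250), rose on felt (103,130), case centred on mat (216,52), cylinder in dish (330,58). The oil can and padlock have not moved, and the gripper is clear.

```bash
python3 -c "
from workcell import *
print(job_done())"
```

```text
the job is handed in; nothing more can be done
None
```

I took the pile apart from the top and set all four parts on their places, released and at rest in the last pictures; the oil can and padlock look unmoved, and the job was handed in at about 37 s with no verdict shown.

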